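# Set up a nested planter in the clamping holder

## Robot

A 6-joint arm with a two-finger parallel gripper is mounted at the origin on the work surface. World frame = base frame: x ahead of the robot, y to its left, z up, the work surface at z = 0. Lengths are in m, angles in rad, forces in N, time in s.
With the tool pointing down it reaches from about 0.4 to 0.825 m from the base axis. Payload 7 kg.
Tool frame: the origin (TCP) lies on the centre line of the jaws, within the pads' length; the fingertips stand 8 mm ahead of it and the grasp point (between the pads) lies 11 mm behind it; z points along the fingers, y is the line along which they close (so a half turn about z gives the same grasp; the last joint's range is limited). The gripper opens to 85 mm and grips with 20 to 120 N. Pads are 22 mm wide; open, the fingers measure 114 mm over their backs; the gripper's body (76 mm by 85 mm) begins 54 mm behind the grasp point. The pads swing forward as they close: fully open they stand 13 mm farther back than shut.
Start: joints at [0.288, 0.359, 0.012, 0, -1.224, -0.288], TCP at [0.675, -0, 0.239] pointing down, gripper open.
Joint ranges: [-3.07, 3.07], [-1.43, 2.12], [-1.02, 1.25], [-3.03, 1.67], [-3.05, -0], [-3.03, 3.03]. Speed limits (rad/s): [2.39, 2.39, 3.01, 3.14, 3.14, 3.14].

## Interface

Orientations are given as a unit quaternion [x, y, z, w].
In Python, from station import r, camera, workorder gives the robot as it stands. The module is installed in compiled form; this text tells all that it offers.
- The arm moves only by the tool apply_moves, never from a script. Its argument "plan" is a list that holds one entry, the list of rows, each a list of 7 numbers: the shift along the tool's x, y, z as a fraction of full scale, then the turn, a rotation vector about the tool's x, y, z as a fraction of full scale, then the opening, from -1 (shut) to 1 (fully open). A call has 1 to 8 rows; each row shifts and turns the commanded pose from where the row before left it, along the tool's axes as they then stand; what a row does not reach is not made up. Full scale, the value 1, is 0.05 m for a shift and 0.12 rad for a turn. A row lasts 1/10 s, in which the tool goes at most 50 mm and 8.59 degrees, less where a joint would pass 70% of its speed; a pose out of reach is approached as far as the arm can. A call with a number of a shift or a turn outside -1 to 1 is refused whole. A call with a gripper value outside its range is refused whole. The fingers move at their own pace and stop on an object; the grip force is fixed at half the most. Time passes only in rows, so rows that do not move let the fingers close. It gives the time, the measured TCP pose, the force, the opening and the grip force at its end, in the units of the state.
- r.get_state(): the state, without advancing time (a new reading comes with each control period).
- camera(name): name is "scene" or "side" or "wrist"; returns a dict with "color" (480x640x3 uint8, blue, green, red), "vfov" (degrees; the focal length in pixels is half the picture's height over the tangent of half this angle, whatever the lens; pixels are square), "cx", "cy" (the principal point, pixels), "D" ([k1, k2, p1, p2, k3] as OpenCV has them; the pictures are not rectified), "eye" and "attitude" of the camera in the world; the wrist camera has in their place "tool_from_camera" (4x4, takes a point from camera to tool coordinates, whose origin is the TCP and whose axes are the flange's). Camera axes: x right, y up, looking along -z (the intrinsics and any distortion apply to the point x, -y, -z); pixel columns grow to the right and rows downward; lengths in m; the calibration is good to about 2 mm. A picture is of the moment at which its call begins: read the wrist's pose just before it. There is no depth.
- workorder.job_done(): hands the job in; it is judged then, once.
The state is a dict: "time_s": time; "q": joint angles; "joint_vel": joint speeds; "tau": joint torques, N m; "ee_pos": TCP position; "tool_rot": TCP orientation; "force": force on the tool from outside, world axes, zero at the start; "wrist_torque": the same for the moment, N m; "finger_gap": finger opening in m; "finger_force": force on a finger pad.
Only numpy, scipy, OpenCV 4.12 (cv2) and the standard library are available. Lean on these libraries where they do the work, as an engineer would, in place of code of your own. Each camera call takes 0.05 s, during which the arm holds its last target. There are 200 camera calls.

## Task

Set up the planter in the bench holder: stand the mint tub on the ringed seat between the jaws, nest the black liner fully down inside it, then the terracotta rose pot fully down inside the liner, all upright. Then turn the orange knob clockwise (seen from above) until the jaw holds the tub tight and the knob's slip clutch clicks, and let go. Leave the other things on the bench where they are.

Things in the scene. Friction and masses are not known exactly. Their poses are not given: they have to be found in the camera images.
- holder: Fixed holder, origin on the bench under the seat. Grey base plate 10 mm thick, x -205 to +95, y +-75 mm. At +x two dark V pads, faces 64 mm from the seat centre at 35 degrees either side of +x, reaching 82 mm out, tops 50 mm above the bench. Blue pillar, 56 mm square, top 72 mm high, at x -165 mm, carries the knob. Place and yaw vary.
- seat (a point): Centre of the yellow ring on the base plate (10 mm above the bench), where the tub stands; axes as the holder's. The tub's foot (radius 58 mm) has 6 mm of play towards the V pads and the start gap of the jaw on the other side.
- jaw_face (a point): Middle of the pressing face of the black sliding jaw (60 mm wide, top 48 mm above the bench), which advances along the holder's +x as the knob turns clockwise. It starts 74 to 88 mm behind the seat centre (holder's -x), 16 to 30 mm short of a centred tub.
- knob_grip (a point): On the vertical axis of the orange knob, at gripping height, 110 mm above the bench. The grip is an upright bar 70 mm long (this point's x), 22 mm wide (y), 88 to 124 mm above the bench. Below it a black flange of radius 22 mm, then an aluminium collar of radius 28 mm with a red mark. Turning it takes about 0.15 N m while the jaw is free; it can turn without limit.
- drive (a joint): Angle (rad, clockwise from above) of the aluminium collar under the knob, which drives the jaw 15 mm per rad; end stops at 0 and 2.8. Starts at 0 to 0.9; a seated tub is tight at about 2.4 to 2.5. Stays where it is left.
- knob (a joint): Slip (rad, clockwise from above) of the knob past the collar in its torque-limiting clutch; 0 at the start. Both turn together until 0.38 N m (15 N at the jaw); then the knob slips on while the collar and its red mark stand still. One click = 0.26 rad of slip; more does no harm. Forcing it backwards at the end stop makes it negative.
- tub: Mint green open tub, 0.25 kg, the largest; origin under the centre of its foot. 92 mm high; foot of outer radius 58 mm up to 45 mm, upright collar of outer radius 74 mm from 58 mm up to the rim. Walls 8 mm thick (the rim can be pinched), floor 8 mm; inner radius 50 mm low down, 66 mm in the collar.
- liner: Black open liner pot, 0.15 kg; origin under the centre of its foot. 122 mm high; foot of outer radius 42 mm up to 62 mm, collar of outer radius 54 mm from 78 mm up to the rim. Walls 8 mm (the rim can be pinched), floor 8 mm; inner radius 34 mm low down, 46 mm in the collar. In the tub its rim is 38 mm above the tub's.
- rosepot: Slim terracotta-coloured rose pot, open at the top, 0.12 kg: origin under the centre of its foot; 145 mm high; foot of outer radius 25 mm up to 95 mm, collar of outer radius 31 mm from 105 mm up to the rim (can be gripped across, 62 mm); walls 4 mm. Stood in the liner its rim is 31 mm above the liner's.
- feed: Bystander: amber bottle, radius 32 mm, 150 mm high, origin at its foot.
- tagjar: Bystander: yellow jar, radius 28 mm, 70 mm high, origin at its foot.
- netpot_a: Bystander: small black filled net pot, radius 27 mm, 52 mm high, origin at its foot.
- netpot_b: Bystander: second such net pot, radius 27 mm, 52 mm high, origin at its foot.
- trowel: Bystander: trowel lying on the bench along its x axis, 260 mm long, 56 mm wide, 27 mm high, origin near its middle.
- brush: Bystander: hand brush lying along its x axis, 170 mm long.
Things that resemble listed ones, but are neither listed nor needed, are in the scene too. There is more than one size of the liner; the job needs the middle-sized.

How it is judged:
On the way, in this order (a step that is already met when the one before it is completed fails the run):
1. the tub stands upright on the seat, let go (horizontal distance between tub and seat below 0.018 m and z of tub in the frame of seat below 0.005 m and angle between tub's own z axis and vertical below 0.1 rad and contact force between the fingers and tub below 0.1 N), for 0.2 s.
2. the liner stands fully down in the tub, let go (horizontal distance between tub and seat below 0.018 m and z of tub in the frame of seat below 0.005 m and angle between each of tub, liner's own z axis and vertical below 0.1 rad and horizontal distance between liner and tub below 0.014 m and z of liner in the frame of tub between 0.004 and 0.014 m and contact force between the fingers and liner below 0.1 N), for 0.2 s.
3. the rose pot stands fully down in the liner, let go (horizontal distance between tub and seat below 0.018 m and z of tub in the frame of seat below 0.005 m and angle between each of tub, liner, rosepot's own z axis and vertical below 0.1 rad and horizontal distance between liner and tub below 0.014 m and z of liner in the frame of tub between 0.004 and 0.014 m and horizontal distance between rosepot and liner below 0.016 m and z of rosepot in the frame of liner between 0.004 and 0.014 m and contact force between the fingers and rosepot below 0.1 N), for 0.2 s.
4. the jaw presses the tub and the clutch has clicked (horizontal distance between tub and seat below 0.018 m and z of tub in the frame of seat below 0.005 m and angle between each of tub, liner, rosepot's own z axis and vertical below 0.1 rad and horizontal distance between liner and tub below 0.014 m and z of liner in the frame of tub between 0.004 and 0.014 m and horizontal distance between rosepot and liner below 0.016 m and z of rosepot in the frame of liner between 0.004 and 0.014 m and value of joint knob above 0.26 rad and contact force between jaw and tub above 3 N), for 0.2 s.
At the end, for the whole second after the job is handed in: Tub on the seat (within 18 mm, foot under 5 mm above it), liner fully down in the tub (floor to floor, within 14 mm of its axis), rose pot fully down in the liner (within 16 mm), all upright to 0.1 rad and at rest; the jaw presses the tub with over 3 N; the knob slipped 0.26 rad or more (all of step 4 and linear speed of each of tub, liner, rosepot below 0.02 m/s); the robot touches nothing.
It fails at once if a bystander is moved more than 30 mm or knocked over (distance of any of feed, tagjar, netpot_a, netpot_b, trowel, brush from where it was at the start of the episode above 0.03 m or angle between any of feed, tagjar, netpot_a, netpot_b's own z axis and vertical above 0.5 rad).
It also fails if it takes over 72 s, if anything falls off the work surface, if the arm or the gripper's body presses on something with over 40 N, if the wrist force passes 120 N, or if a joint passes its speed limit or range.

## Working session

There is one attempt and no reset: what is moved stays moved. The work goes in short steps, Python scripts to look and compute and a tool call to move; the robot and the scene stay as the last step left them, time stands still between calls to the robot, and variables do not carry over. Pictures are saved under pics/ and viewed, at most 11 in all, crops included, and the job is handed in when it is done.

Besides the shell and the picture viewer there is one more tool, called after "Request:" as name(argument=value, ...), one argument or row to a line, values as JSON. apply_moves: Moves the arm, as the interface text tells. Shift numbers are shares of 0.05 m and turn numbers shares of 0.12 rad, none past 1 either way. Its arguments: {"type":"object","properties":{"plan":{"type":"array"}},"required":["plan"]}

```bash
mkdir -p pics; cat > h.py <<'E'
import numpy as np, cv2
from scipy.spatial.transform import Rotation as R
from station import r, camera, workorder
def K(c):
    f=240/np.tan(np.radians(c["vfov"])/2); return np.array([[f,0,c["cx"]],[0,f,c["cy"]],[0,0,1.]])
def pose(c,s=None):
    if "eye" in c:
        a=np.array(c["attitude"]); M=a if a.shape==(3,3) else R.from_quat(a).as_matrix()
        return M,np.array(c["eye"])
    T=np.array(c["tool_from_camera"]); Rt=R.from_quat(s["tool_rot"]).as_matrix()
    return Rt@T[:3,:3], Rt@T[:3,3]+np.array(s["ee_pos"])
def plane(c,px,z,s=None):
    M,e=pose(c,s); px=np.array(px,float).reshape(-1,1,2)
    u=cv2.undistortPoints(px,K(c),np.array(c["D"],float)).reshape(-1,2)
    d=np.c_[u[:,0],-u[:,1],-np.ones(len(u))]@M.T
    return e+d*((z-e[2])/d[:,2])[:,None]
def proj(c,P,s=None):
    M,e=pose(c,s); p=(np.array(P,float).reshape(-1,3)-e)@M
    p=p*[1,-1,-1]
    return cv2.projectPoints(p,np.zeros(3),np.zeros(3),K(c),np.array(c["D"],float))[0].reshape(-1,2)
def rows(delta,yaw=0):
    print(delta)
E
python3 - <<'E'
from h import *
s=r.get_state(); print({k:np.round(v,3) for k,v in s.items()})
for n in("scene","side","wrist"):
    c=camera(n); cv2.imwrite(f"pics/{n}0.png",c["color"]); print(n,{k:np.round(v,3).tolist() for k,v in c.items() if k!="color"})
E
```

```text
{'time_s': np.float64(0.0), 'q': array([ 0.288,  0.359,  0.011, -0.   , -1.224, -0.288]), 'joint_vel': array([ 0.   ,  0.001, -0.001, -0.002,  0.001, -0.   ]), 'tau': array([ 0.0000e+00, -5.8332e+01,  2.9342e+01,  6.9370e+00, -6.0000e-03,
       -0.0000e+00]), 'ee_pos': array([ 0.675, -0.   ,  0.238]), 'tool_rot': array([-0.707,  0.707,  0.001, -0.001]), 'force': array([-0.318, -0.651,  0.14 ]), 'wrist_torque': array([-0.043,  0.038,  0.001]), 'finger_force': np.float64(0.0), 'finger_gap': np.float64(0.085)}
scene {'vfov': 57.035, 'cx': 317.704, 'cy': 234.395, 'D': [-0.112, 0.0, 0.0, 0.0, 0.0], 'eye': [1.319, 0.19, 0.967], 'attitude': [0.219, 0.288, 0.75, 0.554]}
side {'vfov': 53.537, 'cx': 325.163, 'cy': 238.085, 'D': [-0.015, 0.0, 0.0, 0.0, 0.0], 'eye': [0.009, -0.737, 0.894], 'attitude': [0.383, -0.137, -0.29, 0.866]}
wrist {'vfov': 68.088, 'cx': 319.647, 'cy': 240.607, 'D': [-0.071, 0.0, 0.0, 0.0, 0.0], 'tool_from_camera': [[0.001, 0.962, 0.271, 0.069], [1.0, -0.001, 0.0, -0.0], [0.001, 0.271, -0.962, -0.133], [0.0, 0.0, 0.0, 1.0]]}
```

View pics/scene0.png

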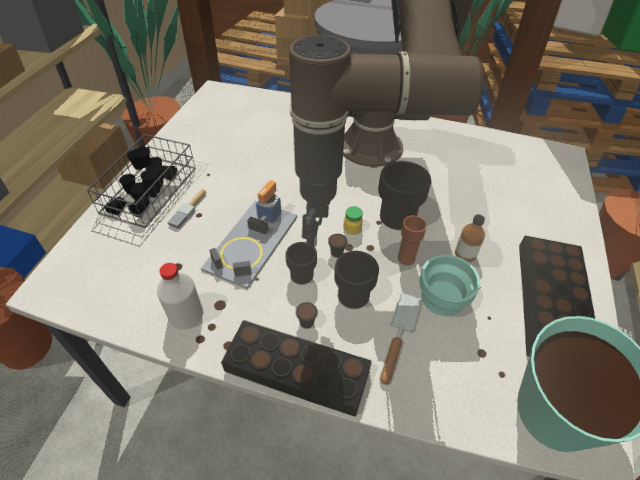

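View pics/side0.png

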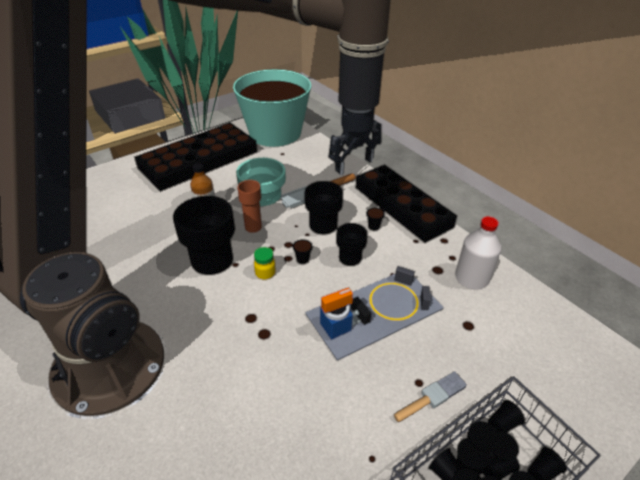

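```bash
cat > m.py <<'E'
from h import *
def blobs(c,lo,hi,roi,amin=30):
    h=cv2.cvtColor(c["color"],cv2.COLOR_BGR2HSV); m=cv2.inRange(h,lo,hi); z=np.zeros_like(m); x0,y0,x1,y1=roi; z[y0:y1,x0:x1]=m[y0:y1,x0:x1]
    cs=[k for k in cv2.findContours(z,cv2.RETR_EXTERNAL,cv2.CHAIN_APPROX_NONE)[0] if cv2.contourArea(k)>amin]
    return sorted(cs,key=cv2.contourArea,reverse=True)
E
python3 - <<'E'
from m import *
S=camera("scene");D=camera("side")
def rep(n,c,lo,hi,roi):
    for k in blobs(c,lo,hi,roi)[:3]:
        x,y,w,h=cv2.boundingRect(k); mm=cv2.moments(k); print(n,(x,y,x+w,y+h),cv2.contourArea(k),"cen",round(mm['m10']/mm['m00'],1),round(mm['m01']/mm['m00'],1))
rep("ringS",S,(20,80,120),(35,255,255),(200,220,290,290))
rep("ringD",D,(18,80,120),(35,255,255),(350,270,440,330))
rep("tubS",S,(70,40,60),(95,255,255),(400,240,500,330))
rep("tubD",D,(70,40,50),(95,255,255),(225,150,300,215))
rep("roseS",S,(0,90,50),(14,255,255),(390,205,435,280))
rep("roseD",D,(0,80,40),(14,255,255),(230,170,270,240))
rep("knobS",S,(5,150,120),(18,255,255),(245,170,290,215))
rep("knobD",D,(5,150,120),(18,255,255),(310,280,365,320))
rep("blkS",S,(0,0,0),(180,255,55),(325,240,395,320))
rep("blkD",D,(0,0,0),(180,255,55),(295,170,350,240))
for n,p,z in(("tub",(450,281),.092),("lin",(357,268),.122),("rose",(414,224),.145),("seat",(241,253),.01),("knob",(267,187),.124)):
    print(n,plane(S,p,z).round(3))
im=cv2.resize(S["color"][165:405,190:510],None,fx=2.5,fy=2.5,interpolation=3); cv2.imwrite("pics/crop.png",im)
E
```

```text
ringS (220, 237, 263, 269) 98.5 cen 239.9 252.7
ringD (369, 282, 419, 321) 1456.0 cen 393.6 301.0
tubS (420, 255, 480, 316) 2760.0 cen 448.1 284.1
tubD (237, 158, 286, 206) 1365.5 cen 264.1 176.9
roseS (398, 215, 427, 265) 862.5 cen 410.9 237.8
roseD (238, 180, 262, 233) 889.0 cen 250.2 204.2
knobS (259, 181, 275, 196) 56.0 cen 268.1 186.8
knobD (322, 290, 352, 312) 390.0 cen 335.5 300.4
blkS (363, 256, 379, 292) 194.0 cen 371.8 271.0
blkD (304, 181, 350, 240) 1700.5 cen 325.3 207.9
tub [[0.604 0.325 0.092]]
lin [[0.655 0.097 0.122]]
rose [[0.489 0.208 0.145]]
seat [[ 0.613 -0.242  0.01 ]]
knob [[ 0.447 -0.218  0.124]]
```

View pics/crop.png

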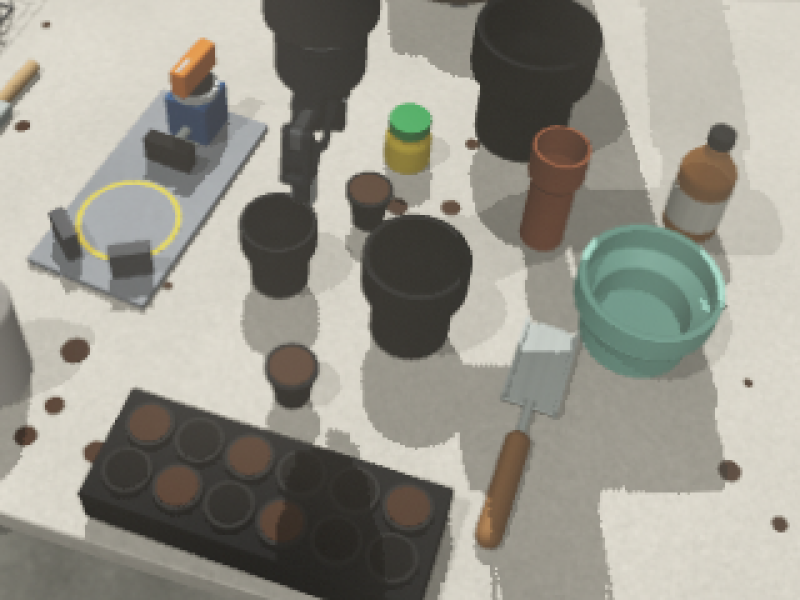

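Liner candidates: (301,262) small, (356,278) middle, and (404,193) large. The middle one is meant, because its rim is about 44 px wide, which is about 108 mm at z = 0.122. The tub is at (450,274), the rose pot rim at (414,224), the ring centre at (241.5,252.5) and the knob at (268,187). The knob–seat distance comes out at 0.168 m against 0.165 m given, which fits. I'm going above the tub.

Request:
apply_moves(
  plan=[
    [[-0.8,0.15,0,0,0,0,1],[-0.8,0.15,0,0,0,0,1],[-0.8,0.15,0,0,0,0,1],[-0.8,0.15,0,0,0,0,1],[-0.8,0.15,0,0,0,0,1],[-0.8,0.15,0,0,0,0,1],[-0.8,0.15,0,0,0,0,1],[-0.8,0.15,0,0,0,0,1]],
  ],
)

```text
time_s: 1.05
ee_pos: [0.6144, 0.3216, 0.2393]
tool_rot: [0.707, -0.707, -0.0, 0.0]
force: [-0.2, 0.2, 0.3]
finger_gap: 0.0851
finger_force: 0.0
```

```bash
cat >> m.py <<'E'
def circ(P):
    A=np.c_[2*P[:,:2],np.ones(len(P))]; b=(P[:,:2]**2).sum(1); o=np.linalg.lstsq(A,b,rcond=None)[0]
    return o[:2],np.sqrt(o[2]+o[:2]@o[:2])
def rim(c,k,z,sel,s=None):
    h=k.reshape(-1,2).astype(float)
    h=h[(h[:,0]>2)&(h[:,0]<637)&(h[:,1]>2)&(h[:,1]<477)]
    P=plane(c,h[sel(h)],z,s); o,rr=circ(P)
    for _ in range(4):
        e=abs(np.linalg.norm(P[:,:2]-o,axis=1)-rr); P=P[e<=max(np.percentile(e,85),.0015)]; o,rr=circ(P)
    print("centre",o.round(4),"r",rr.round(4),"n",len(P)); return o,rr
E
python3 - <<'E'
from m import *
s=r.get_state(); c=camera("wrist"); cv2.imwrite("pics/w1.png",c["color"])
print(s["time_s"],s["ee_pos"].round(4),s["tool_rot"].round(3),s["q"].round(3))
for k in blobs(c,(70,40,60),(95,255,255),(0,0,640,480),500)[:2]:
    print(cv2.boundingRect(k),cv2.contourArea(k)); rim(c,k,.092,lambda h:h[:,1]>-1,s)
S=camera("scene"); k=blobs(S,(70,40,60),(95,255,255),(400,240,500,330))[0]; rim(S,k,.092,lambda h:h[:,1]<272)
D=camera("side"); k=blobs(D,(70,40,50),(95,255,255),(225,150,300,215))[0]; print(cv2.boundingRect(k)); rim(D,k,.092,lambda h:h[:,1]<172)
E
```

```text
1.05 [0.6144 0.3216 0.2393] [ 0.707 -0.707 -0.     0.   ] [ 0.762  0.389  0.057 -0.    -1.239 -0.762]
(259, 141, 177, 172) 23541.0
centre [0.5922 0.3255] r 0.0719 n 495
(83, 427, 67, 53) 2232.0
centre [0.8304 0.568 ] r 0.035 n 63
centre [0.5904 0.3249] r 0.0717 n 58
(236, 158, 50, 48)
centre [0.5894 0.3178] r 0.071 n 41
```

View pics/w1.png

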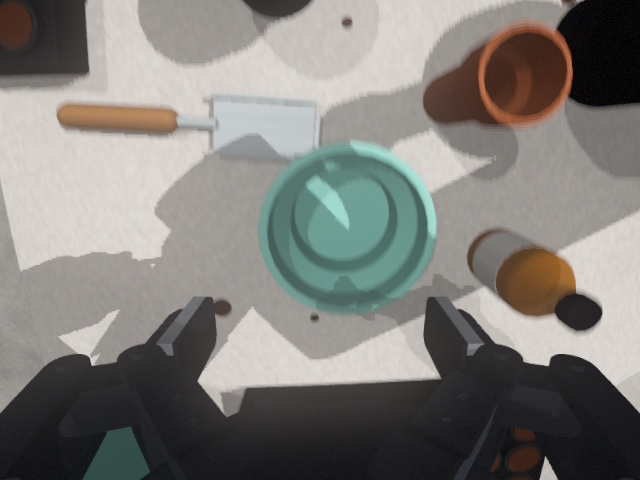

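The tub rim centre is at about (0.592, 0.325), and the wrist and scene views agree with r at about 72 mm. I'll pinch its +x side at (0.662, 0.325).

Request:
apply_moves(
  plan=[
    [[-0.05,-0.47,0.35,0,0,0,1],[-0.05,-0.47,0.35,0,0,0,1],[0,0,0.65,0,0,0,1],[0,0,0.65,0,0,0,1],[0,0,0.65,0,0,0,1],[0,0,0.65,0,0,0,1],[0,0,0,0,0,0,1],[0,0,0,0,0,0,-1]],
  ],
)

```text
time_s: 2.0
ee_pos: [0.6624, 0.3241, 0.0746]
tool_rot: [-0.707, 0.707, -0.0, -0.001]
force: [0.9, 0.0, 1.2]
finger_gap: 0.0732
finger_force: 0.0
```

Request:
apply_moves(
  plan=[
    [[0,0,0,0,0,0,-1],[0,0,0,0,0,0,-1],[0,0,0,0,0,0,-1],[0,0,0,0,0,0,-1],[0,0,0,0,0,0,-1],[0,0,0,0,0,0,-1]],
  ],
)

```text
time_s: 2.6
ee_pos: [0.6622, 0.3252, 0.0755]
tool_rot: [0.707, -0.707, 0.0, -0.0]
force: [-2.1, 0.8, 6.1]
finger_gap: 0.007
finger_force: 59.9
```

Request:
apply_moves(
  plan=[
    [[0,0,-0.3,0,0,0,-1],[0,0,-0.6,0,0,0,-1],[0,0,-0.85,0,0,0,-1],[0,0,-0.85,0,0,0,-1],[0,0,-0.85,0,0,0,-1],[0,0,0,0,0,0,-1]],
  ],
)

```text
time_s: 3.2
ee_pos: [0.6647, 0.3261, 0.2559]
tool_rot: [0.707, -0.707, 0.002, -0.006]
force: [0.3, 0.5, -2.2]
finger_gap: 0.0068
finger_force: 58.8
```

```bash
python3 - <<'E'
from m import *
s=r.get_state(); c=camera("wrist"); cv2.imwrite("pics/w2.png",c["color"])
print(s["time_s"],s["ee_pos"].round(4),s["finger_gap"],s["force"].round(2),s["wrist_torque"].round(2))
k=blobs(c,(70,40,60),(95,255,255),(0,0,640,480),500)[0]
print(cv2.boundingRect(k)); rim(c,k,.092+s["ee_pos"][2]-.0755,lambda h:h[:,1]<300,s)
S=camera("scene");D=camera("side")
for n,C,lo,roi in(("S",S,(20,70,110),(200,220,290,290)),("D",D,(18,80,120),(350,270,440,330))):
    ks=blobs(C,lo,(35,255,255),roi,3); a=np.vstack(ks); hull=cv2.convexHull(a); P=plane(C,a.reshape(-1,2),.0105); (o,rr)=cv2.minEnclosingCircle(P[:,:2].astype(np.float32)); print(n,np.round(o,4),round(rr,4)); rim(C,hull,.0105,lambda h:h[:,1]>0)
k=blobs(D,(5,150,120),(18,255,255),(310,280,365,320))[0]; m=cv2.moments(k); print("knobD z.11",plane(D,(m['m10']/m['m00'],m['m01']/m['m00']),.11).round(4), cv2.minAreaRect(k))
k=np.vstack(blobs(S,(5,120,120),(18,255,255),(245,170,290,215),8)); print(cv2.boundingRect(k)); x,y,w,h=cv2.boundingRect(k);print("knobS",plane(S,(x+w/2,y+h/2),.11).round(4))
E
```

```text
3.2 [0.6647 0.3261 0.2559] 0.00682450529258156 [ 0.3   0.45 -2.24] [ 0.05 -0.3  -0.02]
(308, 132, 332, 290)
centre [0.6054 0.3162] r 0.0644 n 291
S [ 0.6119 -0.2427] 0.0606
centre [ 0.612  -0.2425] r 0.06 n 21
D [ 0.6137 -0.2434] 0.0619
centre [ 0.6135 -0.2433] r 0.0609 n 27
knobD z.11 [[ 0.4447 -0.2242  0.11  ]] ((336.356201171875, 299.6164245605469), (15.449432373046875, 32.771522521972656), 69.44395446777344)
(258, 181, 17, 23)
knobS [[ 0.455  -0.2177  0.11  ]]
```

Request:
apply_moves(
  plan=[
    [[0.4,-0.02,0,0,0,0,-1],[0.7,-0.02,0,0,0,0,-1],[0.8,-0.02,0,0,0,0,-1],[0.8,-0.02,0,0,0,0,-1],[0.8,-0.02,0,0,0,0,-1],[0.8,-0.02,0,0,0,0,-1],[0.8,-0.02,0,0,0,0,-1],[0.8,-0.02,0,0,0,0,-1]],
  ],
)

```text
time_s: 4.15
ee_pos: [0.6688, 0.0277, 0.245]
tool_rot: [-0.707, 0.707, 0.001, -0.001]
force: [1.3, -0.1, -3.7]
finger_gap: 0.0066
finger_force: 58.8
```

Request:
apply_moves(
  plan=[
    [[0.8,-0.02,0,0,0,0,-1],[0.8,-0.02,0,0,0,0,-1],[0.8,-0.02,0,0,0,0,-1],[0.8,-0.02,0,0,0,0,-1],[0.8,-0.02,0,0,0,0,-1],[0.8,-0.02,0,0,0,0,-1],[0.5,-0.02,0,0,0,0,-1],[0.2,-0.02,0,0,0,0,-1]],
  ],
)

```text
time_s: 4.95
ee_pos: [0.6764, -0.2481, 0.2444]
tool_rot: [-0.706, 0.708, 0.001, -0.001]
force: [0.8, 0.5, -1.9]
finger_gap: 0.007
finger_force: 58.8
```

Request:
apply_moves(
  plan=[
    [[0,0,0,0,0,0,-1],[0,0,0,0,0,0,-1]],
  ],
)

```text
time_s: 5.15
ee_pos: [0.6775, -0.2446, 0.2457]
tool_rot: [-0.707, 0.707, 0.001, -0.0]
force: [-0.2, 0.7, -2.4]
finger_gap: 0.0068
finger_force: 58.8
```

```bash
python3 - <<'E'
from m import *
s=r.get_state(); c=camera("wrist"); S=camera("scene"); D=camera("side")
print(s["time_s"],s["ee_pos"].round(4),R.from_quat(s["tool_rot"]).as_matrix().round(3).tolist(),s["q"].round(2))
k=blobs(S,(70,40,60),(95,255,255),(150,120,330,330),300)[0]; print(cv2.boundingRect(k))
b=s["ee_pos"][2]-.0755
o=s["ee_pos"][:2]-[.07,0]; a=np.linspace(0,6.283,60)
for C,n in((S,"s"),(D,"d"),(c,"w")):
    im=C["color"].copy()
    for z,rr,col in((.092+b,.074,(0,0,255)),(b,.058,(255,0,255))):
        for p in proj(C,np.c_[o[0]+rr*np.cos(a),o[1]+rr*np.sin(a),a*0+z],s): cv2.circle(im,tuple(int(v) for v in p),0,col,-1)
    cv2.imwrite(f"pics/t_{n}.png",im)
A=cv2.imread("pics/t_s.png")[100:300,170:370]; B=cv2.imread("pics/t_d.png")[170:370,290:490]
cv2.imwrite("pics/t.png",cv2.resize(np.hstack([A,B]),None,fx=2,fy=2))
E
```

```text
5.15 [ 0.6775 -0.2446  0.2457] [[-0.0, -1.0, -0.002], [-1.0, 0.0, 0.001], [-0.001, 0.002, -1.0]] [-0.08  0.43  0.14 -0.   -1.28  0.08]
(204, 166, 56, 61)
```

View pics/t.png

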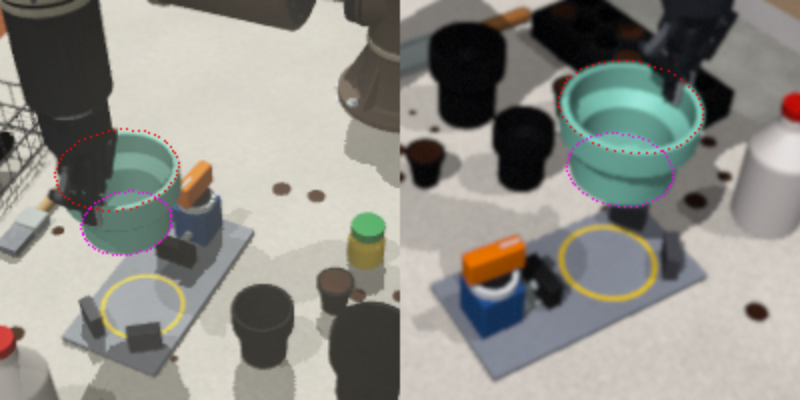

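The predicted rim and foot circles (checked against the measured pose) sit on the tub in both views, so it hangs upright and centred. I'm lowering it.

Request:
apply_moves(
  plan=[
    [[-0.03,-0.11,0.4,0,0,0,-1],[0,0,0.6,0,0,0,-1],[0,0,0.6,0,0,0,-1],[0,0,0.6,0,0,0,-1],[0,0,0.5,0,0,0,-1],[0,0,0.3,0,0,0,-1],[0,0,0.12,0,0,0,-1],[0,0,0,0,0,0,-1]],
  ],
)

```text
time_s: 6.1
ee_pos: [0.6836, -0.2431, 0.0906]
tool_rot: [0.707, -0.707, -0.0, 0.0]
force: [-0.1, -0.3, -1.4]
finger_gap: 0.0064
finger_force: 58.9
```

Request:
apply_moves(
  plan=[
    [[0,0,0,0,0,0,-1],[0,0,0,0,0,0,-1]],
  ],
)

```text
time_s: 6.3
ee_pos: [0.6844, -0.2436, 0.0925]
tool_rot: [0.707, -0.707, 0.001, -0.001]
force: [0.4, -0.6, -2.6]
finger_gap: 0.0067
finger_force: 58.9
```

Request:
apply_moves(
  plan=[
    [[0,0.01,0.08,0,0,0,-1],[0,0,0.05,0,0,0,-1],[0,0,0,0,0,0,-1],[0,0,0,0,0,0,-1]],
  ],
)

```text
time_s: 6.7
ee_pos: [0.6834, -0.2436, 0.0855]
tool_rot: [0.707, -0.707, 0.001, -0.0]
force: [-1.8, 1.3, 6.2]
finger_gap: 0.0071
finger_force: 60.1
```

Request:
apply_moves(
  plan=[
    [[0,0,0,0,0,0,1],[0,0,0,0,0,0,1],[0,0,0,0,0,0,1],[0,0,0,0,0,0,1],[0,0,-0.2,0,0,0,1],[0,0,-0.5,0,0,0,1],[0,0,-0.8,0,0,0,1],[0,0,-0.8,0,0,0,1]],
  ],
)

```text
time_s: 7.5
ee_pos: [0.6827, -0.2436, 0.2008]
tool_rot: [0.707, -0.707, -0.0, 0.0]
force: [0.6, -0.3, 0.5]
finger_gap: 0.0852
finger_force: 0.0
```

Request:
apply_moves(
  plan=[
    [[-0.4,0,-0.8,0,0,0,1],[-0.7,0,-0.4,0,0,0,1],[-0.9,0,0,0,0,0,1],[-0.9,0.1,0,0,0,0,1],[-0.9,0.1,0,0,0,0,1],[-0.9,0.1,0,0,0,0,1],[-0.9,0.1,0,0,0,0,1],[-0.9,0.1,0,0,0,0,1]],
  ],
)

```text
time_s: 8.3
ee_pos: [0.6576, 0.0832, 0.2605]
tool_rot: [0.707, -0.707, 0.0, -0.001]
force: [0.5, -0.3, -1.0]
finger_gap: 0.0857
finger_force: 0.0
```

```bash
python3 - <<'E'
from m import *
s=r.get_state(); c=camera("wrist"); S=camera("scene"); D=camera("side"); cv2.imwrite("pics/w3.png",c["color"])
print(s["time_s"],s["ee_pos"].round(4))
k=blobs(S,(70,40,60),(95,255,255),(150,180,330,330),300)[0]; print(cv2.boundingRect(k)); x,y,w,h=cv2.boundingRect(k)
print("tubS");rim(S,k,.102,lambda p:p[:,1]<y+h*.3)
k=blobs(D,(70,40,50),(95,255,255),(330,200,470,340),300)[0]; x,y,w,h=cv2.boundingRect(k)
print("tubD",(x,y,w,h));rim(D,k,.102,lambda p:p[:,1]<y+h*.3)
for p in proj(c,[[.655,.097,.122]],s): print("liner predicted px",p)
for k in blobs(c,(0,0,0),(180,255,60),(0,0,640,300),500)[:4]:
    print(cv2.boundingRect(k)); rim(c,k,.122,lambda h:h[:,1]<297,s)
E
```

```text
8.3 [0.6576 0.0832 0.2605]
(209, 212, 56, 55)
tubS
centre [ 0.6141 -0.2412] r 0.0733 n 52
tubD (366, 253, 65, 66)
centre [ 0.6128 -0.2454] r 0.0724 n 64
liner predicted px [323.55471766 248.08311449]
(6, 0, 157, 300)
centre [0.8506 0.0164] r 0.0868 n 414
(260, 203, 121, 97)
centre [0.6572 0.1063] r 0.0459 n 275
(544, 226, 96, 74)
centre [0.4312 0.1156] r 0.0383 n 97
(316, 6, 83, 91)
centre [ 0.6326 -0.0466] r 0.0287 n 250
```

View pics/w3.png

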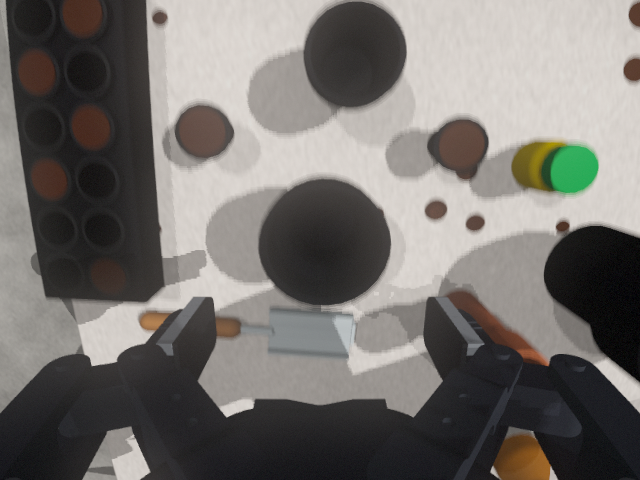

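The tub is seated within 1 mm of the seat centre. The liner rim in the wrist picture spans 259–391 by 179–306, so its centre is (325,242), or about (0.654, 0.092) at z = 0.122. Its 132 px width, about 108 mm, confirms the middle size. I'll pinch its +x side.

Request:
apply_moves(
  plan=[
    [[-0.09,-0.46,0.2,0,0,0,1],[-0.09,-0.46,0.2,0,0,0,1],[0,0,0.6,0,0,0,1],[0,0,0.6,0,0,0,1],[0,0,0.6,0,0,0,1],[0,0,0.6,0,0,0,1],[0,0,0.28,0,0,0,1],[0,0,0,0,0,0,1]],
  ],
)

```text
time_s: 9.25
ee_pos: [0.703, 0.0893, 0.1034]
tool_rot: [-0.707, 0.707, 0.001, -0.002]
force: [-0.8, -0.3, 0.7]
finger_gap: 0.0853
finger_force: 0.0
```

Request:
apply_moves(
  plan=[
    [[0,0,0,0,0,0,-1],[0,0,0,0,0,0,-1],[0,0,0,0,0,0,-1],[0,0,0,0,0,0,-1],[0,0,0,0,0,0,-1],[0,0,0,0,0,0,-1],[0,0,0,0,0,0,-1]],
  ],
)

```text
time_s: 9.95
ee_pos: [0.7043, 0.0905, 0.1061]
tool_rot: [0.707, -0.707, 0.0, -0.0]
force: [-1.6, -0.6, 5.7]
finger_gap: 0.0076
finger_force: 64.5
```

Request:
apply_moves(
  plan=[
    [[0,0,-0.3,0,0,0,-1],[0,0,-0.6,0,0,0,-1],[0,0,-0.85,0,0,0,-1],[0,0,-0.85,0,0,0,-1],[0.3,0.1,-0.4,0,0,0,-1],[0.6,0.1,0,0,0,0,-1],[0.8,0.1,0,0,0,0,-1],[0.8,0.1,0,0,0,0,-1]],
  ],
)

```text
time_s: 10.75
ee_pos: [0.6834, -0.0352, 0.2561]
tool_rot: [0.707, -0.707, -0.0, -0.0]
force: [-0.0, -0.3, -1.8]
finger_gap: 0.0078
finger_force: 64.7
```

Request:
apply_moves(
  plan=[
    [[0.8,0.1,0,0,0,0,-1],[0.8,0.1,0,0,0,0,-1],[0.8,0.1,0,0,0,0,-1],[0.8,0.1,0,0,0,0,-1],[0.6,0,0,0,0,0,-1],[0.4,0,0,0,0,0,-1],[0,0,0,0,0,0,-1],[0,0,0,0,0,0,-1]],
  ],
)

```text
time_s: 11.55
ee_pos: [0.6639, -0.2445, 0.2552]
tool_rot: [-0.707, 0.707, 0.0, 0.0]
force: [0.1, -0.1, -0.9]
finger_gap: 0.0082
finger_force: 64.7
```

```bash
python3 - <<'E'
from m import *
s=r.get_state(); S=camera("scene"); D=camera("side")
print(s["time_s"],s["ee_pos"].round(4),s["finger_gap"],s["force"].round(1))
b=s["ee_pos"][2]-.1061
o=s["ee_pos"][:2]-[.05,-.0015]; a=np.linspace(0,6.283,60)
for C,n in((S,"s"),(D,"d")):
    im=C["color"].copy()
    for z,rr,col in((.122+b,.054,(0,0,255)),(b,.042,(255,0,255))):
        for p in proj(C,np.c_[o[0]+rr*np.cos(a),o[1]+rr*np.sin(a),a*0+z],s): cv2.circle(im,tuple(int(v) for v in p),0,col,-1)
    cv2.imwrite(f"pics/t_{n}.png",im)
A=cv2.imread("pics/t_s.png")[100:300,170:370]; B=cv2.imread("pics/t_d.png")[150:350,290:490]
cv2.imwrite("pics/t2.png",cv2.resize(np.hstack([A,B]),None,fx=2,fy=2))
E
```

```text
11.55 [ 0.6639 -0.2445  0.2552] 0.008183742719383385 [ 0.1 -0.1 -0.9]
```

View pics/t2.png

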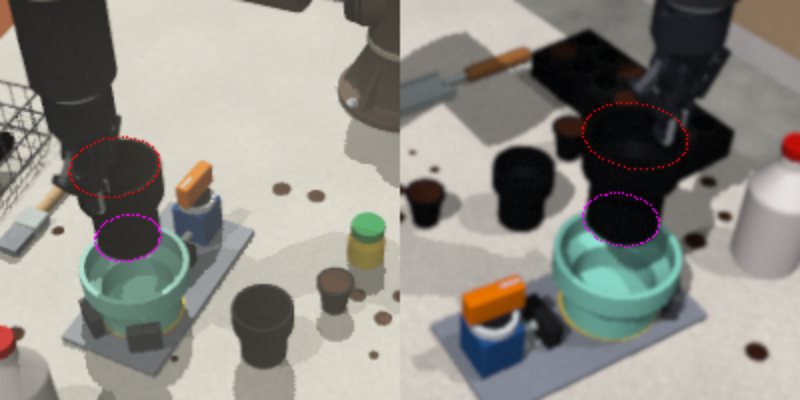

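The liner hangs upright and centred over the tub. I'm lowering it.

Request:
apply_moves(
  plan=[
    [[0,0,0.3,0,0,0,-1],[0,0,0.5,0,0,0,-1],[0,0,0.5,0,0,0,-1],[0,0,0.5,0,0,0,-1],[0,0,0.4,0,0,0,-1],[0,0,0.2,0,0,0,-1],[0,0,0.1,0,0,0,-1],[0,0,0,0,0,0,-1]],
  ],
)

```text
time_s: 12.45
ee_pos: [0.6639, -0.2441, 0.1299]
tool_rot: [0.707, -0.707, -0.0, 0.0]
force: [0.4, -1.1, -1.6]
finger_gap: 0.0075
finger_force: 64.7
```

Request:
apply_moves(
  plan=[
    [[0,0,0,0,0,0,-1],[0,0,0.06,0,0,0,-1],[0,0,0,0,0,0,-1],[0,0,0,0,0,0,-1]],
  ],
)

```text
time_s: 12.85
ee_pos: [0.6641, -0.2446, 0.1277]
tool_rot: [-0.707, 0.707, -0.0, 0.0]
force: [-0.9, 0.2, -1.1]
finger_gap: 0.0076
finger_force: 64.8
```

Request:
apply_moves(
  plan=[
    [[0,0,0.08,0,0,0,-1],[0,0,0.02,0,0,0,-1],[0,0,0,0,0,0,-1],[0,0,0,0,0,0,-1]],
  ],
)

```text
time_s: 13.25
ee_pos: [0.6651, -0.2448, 0.1242]
tool_rot: [0.707, -0.707, 0.001, -0.001]
force: [-0.3, 0.9, 7.6]
finger_gap: 0.0077
finger_force: 65.7
```

Request:
apply_moves(
  plan=[
    [[0,0,0,0,0,0,1],[0,0,0,0,0,0,1],[0,0,0,0,0,0,1],[0,0,0,0,0,0,1],[0,0,-0.2,0,0,0,1],[0,0,-0.6,0,0,0,1],[0,0,-0.8,0,0,0,1],[-0.3,0,-0.8,0,0,0,1]],
  ],
)

```text
time_s: 14.05
ee_pos: [0.6635, -0.2307, 0.2439]
tool_rot: [-0.707, 0.708, 0.0, -0.0]
force: [0.4, 0.5, -0.6]
finger_gap: 0.0856
finger_force: 0.0
```

Request:
apply_moves(
  plan=[
    [[-0.7,0.2,-0.6,0,0,0,1],[-0.9,0.3,0,0,0,0,1],[-0.9,0.4,0,0,0,0,1],[-0.9,0.4,0,0,0,0,1],[-0.9,0.4,0,0,0,0,1],[-0.9,0.4,0,0,0,0,1],[-0.9,0.4,0,0,0,0,1],[-0.9,0.4,0,0,0,0,1]],
  ],
)

```text
time_s: 14.85
ee_pos: [0.518, 0.122, 0.2734]
tool_rot: [-0.707, 0.707, -0.0, 0.001]
force: [0.7, 0.8, 0.2]
finger_gap: 0.0855
finger_force: 0.0
```

Request:
apply_moves(
  plan=[
    [[-0.5,0.4,0,0,0,0,1],[-0.4,0.2,0,0,0,0,1],[0,0,0,0,0,0,1]],
  ],
)

```text
time_s: 15.15
ee_pos: [0.488, 0.1676, 0.2735]
tool_rot: [0.708, -0.706, 0.0, -0.001]
force: [-0.7, -0.9, 0.7]
finger_gap: 0.0855
finger_force: 0.0
```

```bash
python3 - <<'E'
from m import *
s=r.get_state(); c=camera("wrist"); S=camera("scene"); D=camera("side")
print(s["time_s"],s["ee_pos"].round(4))
cv2.imwrite("pics/w4.png",np.hstack([cv2.resize(c["color"],(533,400)),np.vstack([cv2.resize(S["color"][200:300,190:290],(200,200)),cv2.resize(D["color"][230:330,340:440],(200,200))])]))
k=blobs(c,(0,70,40),(14,255,255),(0,0,640,330),500)
for q in k[:3]: print(cv2.boundingRect(q),cv2.contourArea(q))
print("pred",proj(c,[[.489,.208,.145]],s))
E
```

```text
15.15 [0.488  0.1676 0.2735]
(282, 217, 77, 100) 5515.5
(3, 238, 96, 27) 1730.0
(11, 20, 40, 47) 1410.5
pred [[318.9099312  283.71690128]]
```

View pics/w4.png

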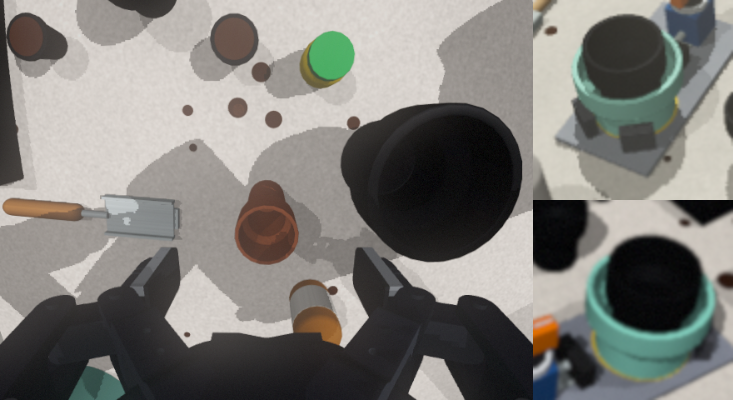

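The liner sits down inside the tub, seen in both small views. The rose pot rim centre is at about (320,280) in the wrist picture, which is (0.488, 0.205). I'll grip it across.

Request:
apply_moves(
  plan=[
    [[-0.37,0,0,0,0,0,1],[-0.37,0,0.2,0,0,0,1],[0,0,0.6,0,0,0,1],[0,0,0.6,0,0,0,1],[0,0,0.6,0,0,0,1],[0,0,0.5,0,0,0,1],[0,0,0.35,0,0,0,1],[0,0,0,0,0,0,1]],
  ],
)

```text
time_s: 16.1
ee_pos: [0.4876, 0.2017, 0.1264]
tool_rot: [-0.707, 0.707, 0.0, -0.003]
force: [-0.7, -0.7, 1.0]
finger_gap: 0.0854
finger_force: 0.0
```

Request:
apply_moves(
  plan=[
    [[0,0,0,0,0,0,-1],[0,0,0,0,0,0,-1],[0,0,0,0,0,0,-1],[0,0,0,0,0,0,-1],[0,0,0,0,0,0,-1]],
  ],
)

```text
time_s: 16.6
ee_pos: [0.4898, 0.2031, 0.1312]
tool_rot: [0.707, -0.707, 0.0, -0.001]
force: [-1.1, -0.4, 7.0]
finger_gap: 0.0595
finger_force: 64.7
```

Request:
apply_moves(
  plan=[
    [[0,0,-0.3,0,0,0,-1],[0,0,-0.6,0,0,0,-1],[0,0,-0.85,0,0,0,-1],[0,0,-0.85,0,0,0,-1],[0,0,-0.6,0,0,0,-1],[0.3,-0.1,-0.2,0,0,0,-1],[0.5,-0.2,0,0,0,0,-1],[0.8,-0.2,0,0,0,0,-1]],
  ],
)

```text
time_s: 17.4
ee_pos: [0.5139, 0.1224, 0.2995]
tool_rot: [0.708, -0.706, -0.0, -0.0]
force: [0.8, 0.7, -1.4]
finger_gap: 0.0596
finger_force: 64.6
```

Request:
apply_moves(
  plan=[
    [[0.8,-0.2,0,0,0,0,-1],[0.8,-0.2,0,0,0,0,-1],[0.8,-0.2,0,0,0,0,-1],[0.8,-0.2,0,0,0,0,-1],[0.8,-0.2,0,0,0,0,-1],[0.8,-0.2,0,0,0,0,-1],[0.8,-0.2,0,0,0,0,-1],[0.8,-0.2,0,0,0,0,-1]],
  ],
)

```text
time_s: 18.2
ee_pos: [0.5934, -0.1996, 0.2988]
tool_rot: [-0.707, 0.707, 0.001, -0.0]
force: [1.7, -0.2, -1.2]
finger_gap: 0.0596
finger_force: 64.6
```

Request:
apply_moves(
  plan=[
    [[0.6,-0.2,0,0,0,0,-1],[0.37,-0.2,0,0,0,0,-1],[0,0,0,0,0,0,-1],[0,0,0,0,0,0,-1]],
  ],
)

```text
time_s: 18.6
ee_pos: [0.6133, -0.2466, 0.2983]
tool_rot: [-0.707, 0.708, 0.001, -0.0]
force: [0.0, 0.8, -1.6]
finger_gap: 0.0596
finger_force: 64.5
```

```bash
python3 - <<'E'
from m import *
s=r.get_state(); S=camera("scene"); D=camera("side")
print(s["time_s"],s["ee_pos"].round(4),s["finger_gap"],s["force"].round(1))
b=s["ee_pos"][2]-.1312
o=s["ee_pos"][:2]+[0,.002]; a=np.linspace(0,6.283,60)
for C,n in((S,"s"),(D,"d")):
    im=C["color"].copy()
    for q,z,rr,col in((o,.145+b,.031,(255,255,0)),(o,b,.025,(255,0,255)),((.614,-.2435),.14,.054,(0,0,255)),((.6135,-.243),.102,.074,(255,0,0))):
        for p in proj(C,np.c_[q[0]+rr*np.cos(a),q[1]+rr*np.sin(a),a*0+z],s): cv2.circle(im,tuple(int(v) for v in p),0,col,-1)
    cv2.imwrite(f"pics/t_{n}.png",im)
A=cv2.imread("pics/t_s.png")[100:300,170:370]; B=cv2.imread("pics/t_d.png")[140:340,290:490]
cv2.imwrite("pics/t3.png",cv2.resize(np.hstack([A,B]),None,fx=2,fy=2))
E
```

```text
18.6 [ 0.6133 -0.2466  0.2983] 0.05958808467403683 [ 0.   0.8 -1.6]
```

View pics/t3.png

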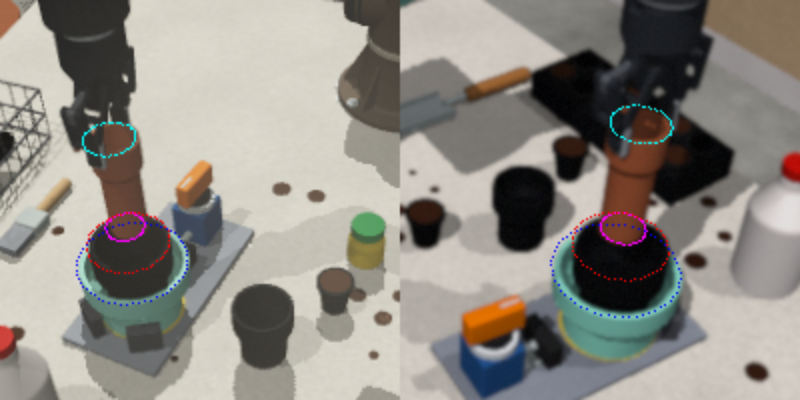

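The rose pot's foot matches its predicted circle, and the liner and tub match theirs. I'm lowering the rose pot.

Request:
apply_moves(
  plan=[
    [[-0.02,0,0.3,0,0,0,-1],[0,0,0.5,0,0,0,-1],[0,0,0.5,0,0,0,-1],[0,0,0.5,0,0,0,-1],[0,0,0.5,0,0,0,-1],[0,0,0.3,0,0,0,-1],[0,0,0.1,0,0,0,-1],[0,0,0,0,0,0,-1]],
  ],
)

```text
time_s: 19.5
ee_pos: [0.6137, -0.2443, 0.1647]
tool_rot: [0.707, -0.707, -0.0, 0.0]
force: [0.2, 0.1, -1.1]
finger_gap: 0.0593
finger_force: 64.6
```

Request:
apply_moves(
  plan=[
    [[0,0,0,0,0,0,-1],[0,0,0.06,0,0,0,-1],[0,0,0,0,0,0,-1],[0,0,0,0,0,0,-1]],
  ],
)

```text
time_s: 19.9
ee_pos: [0.6141, -0.245, 0.1622]
tool_rot: [-0.707, 0.707, -0.0, 0.0]
force: [0.3, 0.4, -1.0]
finger_gap: 0.0593
finger_force: 64.6
```

Request:
apply_moves(
  plan=[
    [[0,0,0.08,0,0,0,-1],[0,0,0.02,0,0,0,-1],[0,0,0,0,0,0,-1],[0,0,0,0,0,0,-1]],
  ],
)

```text
time_s: 20.3
ee_pos: [0.6142, -0.2452, 0.1573]
tool_rot: [0.707, -0.707, 0.0, -0.0]
force: [-1.2, -0.4, 3.9]
finger_gap: 0.0591
finger_force: 64.9
```

Request:
apply_moves(
  plan=[
    [[0,0,0,0,0,0,1],[0,0,0,0,0,0,1],[0,0,0,0,0,0,1],[0,0,0,0,0,0,1],[0,0,-0.2,0,0,0,1],[0,0,-0.5,0,0,0,1],[0,0,-0.8,0,0,0,1],[0,0.2,-0.8,0,0,0,1]],
  ],
)

```text
time_s: 21.1
ee_pos: [0.6042, -0.245, 0.2731]
tool_rot: [0.707, -0.707, -0.0, 0.0]
force: [0.2, 0.8, 0.0]
finger_gap: 0.0854
finger_force: 0.0
```

Request:
apply_moves(
  plan=[
    [[0,0.5,-0.1,0,0,0,1],[-0.1,0.6,0,0,0,0,1],[-0.1,0.6,0,0,0,0,1],[-0.1,0.6,0,0,0,0,1],[-0.1,0.5,0,0,0,0,1],[0,0.2,0,0,0,0,1],[0,0,0,0,0,0,1]],
  ],
)

```text
time_s: 21.8
ee_pos: [0.4534, -0.2251, 0.2781]
tool_rot: [0.707, -0.707, 0.001, -0.001]
force: [0.6, -0.3, 0.6]
finger_gap: 0.0854
finger_force: 0.0
```

```bash
python3 - <<'E'
from m import *
s=r.get_state(); c=camera("wrist"); S=camera("scene"); D=camera("side")
print(s["time_s"],s["ee_pos"].round(4),s["q"].round(3))
cv2.imwrite("pics/w5.png",np.hstack([cv2.resize(c["color"],(533,400)),np.vstack([cv2.resize(S["color"][180:300,190:310],(200,200)),cv2.resize(D["color"][210:330,330:450],(200,200))])]))
for q in blobs(c,(5,150,90),(18,255,255),(0,0,640,400),100)[:2]:
    rr=cv2.minAreaRect(q); print(rr); b=cv2.boxPoints(rr); P=plane(c,b,.124,s)[:,:2]; print(P.round(4).tolist(),"c",P.mean(0).round(4)); e=P[1:]-P[:-1]; print(np.linalg.norm(e,axis=1).round(3),np.degrees(np.arctan2(e[:,1],e[:,0])).round(1))
E
```

```text
21.8 [ 0.4534 -0.2251  0.2781] [-0.072  0.052 -0.292  0.    -1.225  0.072]
((323.25848388671875, 228.4547119140625), (81.39410400390625, 30.65332794189453), 10.619654655456543)
[[0.487, -0.2171], [0.4817, -0.2426], [0.4158, -0.2302], [0.4196, -0.2041]] c [ 0.451  -0.2235]
[0.026 0.067 0.026] [-101.8  169.3   81.6]
((140.35000610351562, 209.5500030517578), (61.98064422607422, 37.631103515625), 71.56504821777344)
[[0.6256, -0.2597], [0.5937, -0.2691], [0.5826, -0.2196], [0.6156, -0.209]] c [ 0.6044 -0.2394]
[0.033 0.051 0.035] [-163.7  102.6   17.8]
```

View pics/w5.png

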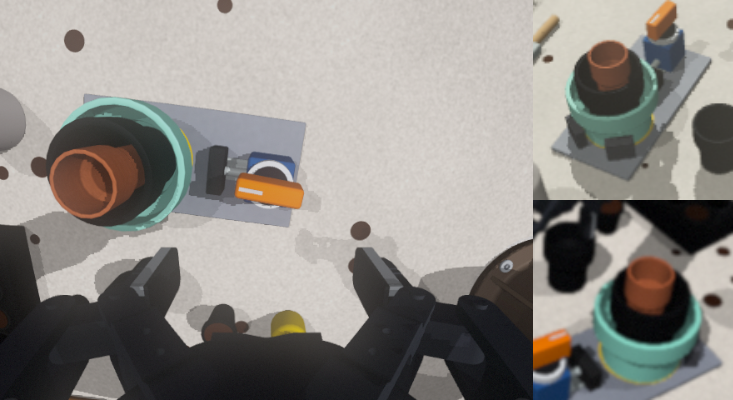

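All three are nested and upright. The bar's long axis lies at about -10.7°, centred at about (0.450, -0.222). I'll turn the tool 1.38 rad counter-clockwise to straddle it.

Request:
apply_moves(
  plan=[
    [[-0.06,0.07,0,0,0,-0.96,1],[0,0,0,0,0,-0.96,1],[0,0,0,0,0,-0.96,1],[0,0,0,0,0,-0.96,1],[0,0,0,0,0,-0.96,1],[0,0,0,0,0,-0.96,1],[0,0,0,0,0,-0.96,1],[0,0,0,0,0,-0.96,1]],
  ],
)

```text
time_s: 22.75
ee_pos: [0.4515, -0.2222, 0.2763]
tool_rot: [0.949, -0.317, -0.001, 0.0]
force: [0.4, -0.2, -0.1]
finger_gap: 0.0852
finger_force: 0.0
```

Request:
apply_moves(
  plan=[
    [[0,0,0,0,0,-0.96,1],[0,0,0,0,0,-0.96,1],[0,0,0,0,0,-0.96,1],[0,0,0,0,0,-0.96,1],[0,0,0.5,0,0,0,1],[0,0,0,0,0,0,1]],
  ],
)

```text
time_s: 23.35
ee_pos: [0.4498, -0.2216, 0.2488]
tool_rot: [0.996, -0.094, -0.003, -0.0]
force: [-0.8, 0.2, 0.1]
finger_gap: 0.0856
finger_force: 0.0
```

```bash
cat > k.py <<'E'
from m import *
s=r.get_state(); c=camera("wrist"); cv2.imwrite("pics/w6.png",c["color"])
M=R.from_quat(s["tool_rot"]).as_matrix()
print(s["time_s"],s["ee_pos"].round(4),s["q"].round(3),"tool x dir deg",np.degrees(np.arctan2(M[1,0],M[0,0])).round(1))
h=cv2.cvtColor(c["color"],cv2.COLOR_BGR2HSV); m=cv2.inRange(h,(5,150,90),(18,255,255))
for q in blobs(c,(5,150,90),(18,255,255),(0,0,640,480),300)[:3]:
    rr=cv2.minAreaRect(q); b=cv2.boxPoints(rr); P=plane(c,b,.124,s)[:,:2]; e=P[1:]-P[:-1]
    o=P.mean(0); print(rr,"c",o.round(4),np.linalg.norm(e,axis=1).round(3),np.degrees(np.arctan2(e[:,1],e[:,0])).round(1),"in tool xy",(M[:2,:2].T@(o-s["ee_pos"][:2])).round(4))
E
python3 k.py
```

```text
23.35 [ 0.4498 -0.2216  0.2488] [-6.600e-02  6.700e-02 -3.430e-01 -1.000e-03 -1.166e+00  1.448e+00] tool x dir deg -10.8
((316.0, 228.5), (91.0, 28.0), 90.0) c [ 0.4543 -0.2198] [0.02  0.07  0.022] [-100.8  169.7   79.2] in tool xy [ 0.0041 -0.0026]
((299.5, 16.0), (32.0, 91.0), 90.0) c [ 0.5987 -0.2366] [0.059 0.02  0.06 ] [-101.1  169.9   79. ] in tool xy [ 0.1491 -0.0133]
```

Request:
apply_moves(
  plan=[
    [[0.04,-0.03,0.5,0,0,0,1],[0,0,0.6,0,0,0,1],[0,0,0.6,0,0,0,1],[0,0,0.6,0,0,0,1],[0,0,0.4,0,0,0,1],[0,0,0.15,0,0,0,1],[0,0,0,0,0,0,1],[0,0,0,0,0,0,1]],
  ],
)

```text
time_s: 24.2
ee_pos: [0.4538, -0.2212, 0.1104]
tool_rot: [0.996, -0.094, 0.001, 0.0]
force: [0.2, 0.7, 0.5]
finger_gap: 0.0857
finger_force: 0.0
```

Request:
apply_moves(
  plan=[
    [[0,0,0,0,0,0,-1],[0,0,0,0,0,0,-1],[0,0,0,0,0,0,-1],[0,0,0,0,0,0,-1],[0,0,0,0,0,0,-1],[0,0,0,0,0,0,-1]],
  ],
)

```text
time_s: 24.8
ee_pos: [0.4531, -0.22, 0.1099]
tool_rot: [0.996, -0.094, 0.001, -0.001]
force: [-1.4, 8.3, 6.3]
finger_gap: 0.0207
finger_force: 59.7
```

```bash
python3 -c "
from m import *
s=r.get_state(); print({k:np.round(v,3) for k,v in s.items()})"
```

```text
{'time_s': np.float64(24.8), 'q': array([-0.062,  0.206, -0.533, -0.002, -0.831,  1.446]), 'joint_vel': array([ 0.001,  0.   , -0.002,  0.002, -0.   , -0.001]), 'tau': array([ -3.665, -36.603,  21.768,   6.899,   0.704,   0.117]), 'ee_pos': array([ 0.453, -0.22 ,  0.11 ]), 'tool_rot': array([ 0.996, -0.094,  0.001, -0.001]), 'force': array([-1.36 ,  8.317,  6.334]), 'wrist_torque': array([ 3.055,  0.505, -0.116]), 'finger_force': np.float64(59.702), 'finger_gap': np.float64(0.021)}
```

Gripped, but 8 mm higher than planned and with an 8 N side load. I'll regrip lower and recentred.

Request:
apply_moves(
  plan=[
    [[0,0,0,0,0,0,1],[0,0,0,0,0,0,1],[0,0,0,0,0,0,1],[-0.02,-0.04,0.15,0,0,0,1],[0,0,0,0,0,0,1],[0,0,0,0,0,0,1],[0,0,0,0,0,0,-1],[0,0,0,0,0,0,-1]],
  ],
)

```text
time_s: 25.6
ee_pos: [0.4522, -0.2188, 0.1018]
tool_rot: [0.996, -0.094, 0.0, 0.0]
force: [-0.0, -0.5, -1.2]
finger_gap: 0.0589
finger_force: 0.0
```

Request:
apply_moves(
  plan=[
    [[0,0,0,0,0,0,-1],[0,0,0,0,0,0,-1],[0,0,0,0,0,0,-1],[0,0,0,0,0,0,-1],[0,0,0,0,0,0,-1]],
  ],
)

```text
time_s: 26.1
ee_pos: [0.4521, -0.2192, 0.1021]
tool_rot: [0.996, -0.094, 0.0, 0.0]
force: [-1.6, -4.7, 3.8]
finger_gap: 0.0211
finger_force: 60.8
```

Request:
apply_moves(
  plan=[
    [[0,0.01,0,0,0,0.4,-1],[0,0,0,0,0,0.8,-1],[0,0,0,0,0,0.8,-1],[0,0,0,0,0,0.8,-1],[0,0,0,0,0,0.8,-1],[0,0,0,0,0,0.8,-1],[0,0,0,0,0,0.8,-1],[0,0,0,0,0,0,-1]],
  ],
)

```text
time_s: 26.9
ee_pos: [0.4518, -0.2197, 0.1021]
tool_rot: [0.918, -0.397, 0.0, 0.0]
force: [-2.4, -5.3, 4.0]
finger_gap: 0.0213
finger_force: 60.9
```

```bash
cat > st.py <<'E'
from m import *
s=r.get_state(); print(s["time_s"],s["ee_pos"].round(4),"q6",s["q"][5].round(3),"F",s["force"].round(1),"T",s["wrist_torque"].round(2),s["finger_gap"].round(4))
D=camera("side"); S=camera("scene")
for C,lo,roi,n in((D,(70,40,50),(330,200,470,340),"D"),(S,(70,40,60),(150,180,330,330),"S")):
    k=blobs(C,lo,(95,255,255),roi,200)[0]; x,y,w,h=cv2.boundingRect(k); print(n,(x,y,w,h),end=" "); rim(C,k,.102,lambda p:p[:,1]<y+h*.3)
E
python3 st.py
```

```text
Traceback (most recent call last):
  File "st.py", line 2, in <module>
    s=r.get_state(); print(s["time_s"],s["ee_pos"].round(4),"q6",s["q"][5].round(3),"F",s["force"].round(1),"T",s["wrist_torque"].round(2),s["finger_gap"].round(4))
                                                                                                                                           ^^^^^^^^^^^^^^^^^^^^^
AttributeError: 'float' object has no attribute 'round'
```

Request:
apply_moves(
  plan=[
    [[0,0,0,0,0,0.8,-1],[0,0,0,0,0,0.8,-1],[0,0,0,0,0,0.8,-1],[0,0,0,0,0,0.8,-1],[0,0,0,0,0,0.8,-1],[0,0,0,0,0,0.8,-1],[0,0,0,0,0,0.8,-1],[0,0,0,0,0,0.8,-1]],
  ],
)

```text
time_s: 27.7
ee_pos: [0.4512, -0.22, 0.1021]
tool_rot: [-0.702, 0.712, 0.0, -0.001]
force: [-4.8, -7.7, 5.2]
finger_gap: 0.021
finger_force: 61.1
```

```bash
sed -i 's/s\["finger_gap"\].round(4)/s["finger_gap"]/' st.py; python3 st.py
```

```text
27.7 [ 0.4512 -0.22    0.1021] q6 0.047 F [-4.8 -7.7  5.2] T [-2.38  1.44  0.21] 0.02097114420954452
D (366, 258, 65, 61) centre [ 0.6111 -0.246 ] r 0.0716 n 30
S (209, 215, 56, 52) centre [ 0.6119 -0.243 ] r 0.0714 n 24
```

Request:
apply_moves(
  plan=[
    [[0.02,0.02,0,0,0,0.8,-1],[0,0,0,0,0,0.8,-1],[0,0,0,0,0,0.8,-1],[0,0,0,0,0,0.8,-1],[0,0,0,0,0,0.8,-1],[0,0,0,0,0,0.8,-1],[0,0,0,0,0,0.8,-1],[0,0,0,0,0,0.8,-1]],
  ],
)

```text
time_s: 28.6
ee_pos: [0.4504, -0.22, 0.102]
tool_rot: [-0.385, 0.923, 0.0, -0.0]
force: [-4.5, 0.5, 8.1]
finger_gap: 0.0211
finger_force: 61.4
```

```bash
python3 st.py
```

```text
28.6 [ 0.4504 -0.22    0.102 ] q6 -0.719 F [-4.5  0.5  8.1] T [0.33 1.43 0.18] 0.021053489935368163
D (367, 258, 66, 60) centre [ 0.6158 -0.2463] r 0.0717 n 29
S (209, 216, 55, 53) centre [ 0.6173 -0.2432] r 0.0722 n 24
```

Request:
apply_moves(
  plan=[
    [[0,0,0,0,0,0.6,-1],[0,0,0,0,0,0.6,-1],[0,0,0,0,0,0.6,-1],[0,0,0,0,0,0.6,-1],[0,0,0,0,0,0.6,-1],[0,0,0,0,0,0.6,-1],[0,0,0,0,0,0.6,-1],[0,0,0,0,0,0.6,-1]],
  ],
)

```text
time_s: 29.5
ee_pos: [0.4501, -0.2196, 0.102]
tool_rot: [-0.107, 0.994, 0.0, -0.001]
force: [-5.2, 4.6, 9.3]
finger_gap: 0.0211
finger_force: 61.6
```

```bash
python3 st.py
```

```text
29.5 [ 0.4501 -0.2196  0.102 ] q6 -1.294 F [-5.2  4.6  9.3] T [1.48 1.86 0.44] 0.02105174212853025
D (368, 257, 65, 61) centre [ 0.6162 -0.2472] r 0.0718 n 29
S (208, 216, 56, 54) centre [ 0.619  -0.2431] r 0.0721 n 27
```

The torque has risen to the clutch limit and the tub is against the V pads. I'll turn further for a sure click.

Request:
apply_moves(
  plan=[
    [[0,0,0,0,0,0.7,-1],[0,0,0,0,0,0.7,-1],[0,0,0,0,0,0.7,-1],[0,0,0,0,0,0.7,-1],[0,0,0,0,0,0.7,-1],[0,0,0,0,0,0.7,-1],[0,0,0,0,0,0.7,-1],[0,0,0,0,0,0,-1]],
  ],
)

```text
time_s: 30.4
ee_pos: [0.4501, -0.2191, 0.102]
tool_rot: [0.186, 0.983, 0.001, -0.001]
force: [-4.8, 7.5, 11.3]
finger_gap: 0.0211
finger_force: 61.9
```

```bash
python3 st.py; python3 -c "
from m import *
k=None;D=camera('side');S=camera('scene');cv2.imwrite('pics/e.png',cv2.resize(np.hstack([S['color'][150:300,170:370],D['color'][210:360,290:490]]),None,fx=2,fy=2))"
```

```text
30.4 [ 0.4501 -0.2191  0.102 ] q6 -1.882 F [-4.8  7.5 11.3] T [2.73 1.93 0.07] 0.02112530247002165
D (368, 257, 65, 61) centre [ 0.6161 -0.2474] r 0.0718 n 29
S (208, 217, 56, 53) centre [ 0.6186 -0.2433] r 0.072 n 24
```

Request:
apply_moves(
  plan=[
    [[0,0,0,0,0,0,1],[0,0,0,0,0,0,1],[0,0,0,0,0,0,1],[0,0,0,0,0,0,1],[0,0,-0.3,0,0,0,1],[0,0,-0.8,0,0,0,1],[0,0,-0.9,0,0,0,1],[0,0,-0.9,0,0,0,1]],
  ],
)

```text
time_s: 31.4
ee_pos: [0.4506, -0.2203, 0.2482]
tool_rot: [0.184, 0.983, -0.0, -0.0]
force: [1.1, -0.6, 0.4]
finger_gap: 0.0853
finger_force: 0.0
```

Request:
apply_moves(
  plan=[
    [[0,0,0,0,0,0,1],[0,0,0,0,0,0,1],[0,0,0,0,0,0,1]],
  ],
)

```text
time_s: 31.7
ee_pos: [0.4504, -0.2201, 0.2459]
tool_rot: [0.184, 0.983, 0.0, -0.001]
force: [0.1, -0.0, -0.2]
finger_gap: 0.0852
finger_force: 0.0
```

```bash
python3 st.py; python3 -c "
from m import *
D=camera('side');S=camera('scene');cv2.imwrite('pics/e.png',cv2.resize(np.hstack([S['color'][150:300,170:370],D['color'][210:360,290:490]]),None,fx=2,fy=2))"
```

```text
31.7 [ 0.4504 -0.2201  0.2459] q6 -1.879 F [ 0.1 -0.  -0.2] T [ 0.   -0.02 -0.05] 0.08520953041201282
D (368, 257, 65, 61) centre [ 0.6162 -0.2479] r 0.0723 n 29
S (208, 217, 56, 53) centre [ 0.619  -0.2431] r 0.0721 n 25
```

View pics/e.png

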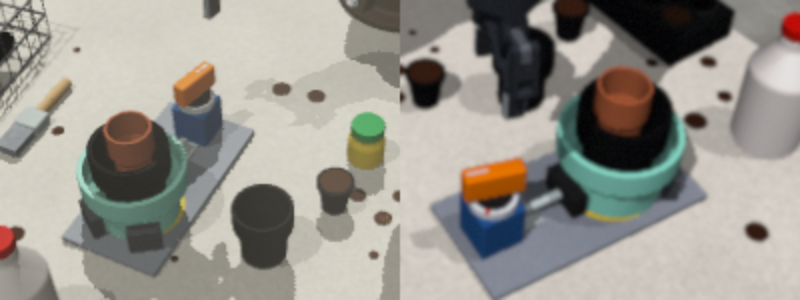

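The picture shows the jaw against the tub, the three pots nested upright, and the gripper clear. The tub shifted about 5 mm onto the pads. I'm handing the job in.

```bash
python3 -c "
from station import workorder
print(workorder.job_done())"
```

```text
the job is handed in; nothing more can be done
None
```

The tub, liner and rose pot are nested upright on the seat and clamped, with the knob turned about 0.6 rad past the clutch torque limit, and the job was handed in at about 32 s; the hand-in returned no verdict.

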